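# Pair tapered roller bearing rings with their cones after inspection

## Task

The four tapered roller bearings have been checked under the camera: put each of the four plain steel outer rings back over the roller cone of its own size, fully home and level, setting them down without force. Leave the cones standing where they are on the light panel, and leave the ball bearing and the brass spacer ring alone.

Things in the scene. Friction and masses are not known exactly. Their poses are not given: they have to be found in the camera images.
- cup_35_mid (a point): the smallest outer ring (cup) of a tapered roller bearing: a loose plain bright steel ring, 35 mm outside diameter, 12 mm high, lying flat on the bench. Its bore is conical: 30.4 mm across at the underside (wide mouth down, wall about 2.4 mm there), 19.7 mm across at the top. The point is the ring's centre, 6 mm above its underside; z is its axis. Mates with the smallest roller cone.
- cup_47_mid (a point): the second smallest outer ring (cup) of a tapered roller bearing: a loose plain bright steel ring, 47 mm outside diameter, 14 mm high, lying flat on the bench. Its bore is conical: 42 mm across at the underside (wide mouth down, wall about 2.4 mm there), 29.5 mm across at the top. The point is the ring's centre, 7 mm above its underside; z is its axis. Mates with the second smallest roller cone.
- cup_58_mid (a point): the second largest outer ring (cup) of a tapered roller bearing: a loose plain bright steel ring, 58 mm outside diameter, 16 mm high, lying flat on the bench. Its bore is conical: 53 mm across at the underside (wide mouth down, wall about 2.4 mm there), 38.8 mm across at the top. The point is the ring's centre, 8 mm above its underside; z is its axis. Mates with the second largest roller cone.
- cup_68_mid (a point): the largest outer ring (cup) of a tapered roller bearing: a loose plain bright steel ring, 68 mm outside diameter, 18 mm high, lying flat on the bench. Its bore is conical: 63 mm across at the underside (wide mouth down, wall about 2.4 mm there), 47 mm across at the top. The point is the ring's centre, 9 mm above its underside; z is its axis. Mates with the largest roller cone.
- cone_35: the smallest roller cone (inner ring, rollers, brass-coloured cage), loose, standing broad end down on the white light panel (top 8 mm above the bench): 30.4 mm across at the foot, narrowing by 24 degrees per side upwards, 13.5 mm high, 10 mm bore. Origin: centre of its underside; z is its axis, up. With its 35 mm outer ring home over it, the ring's underside is 2.5 mm above this origin.
- cone_47: the second smallest roller cone (inner ring, rollers, brass-coloured cage), loose, standing broad end down on the white light panel (top 8 mm above the bench): 42 mm across at the foot, narrowing by 24 degrees per side upwards, 16 mm high, 18 mm bore. Origin: centre of its underside; z is its axis, up. With its 47 mm outer ring home over it, the ring's underside is 3 mm above this origin.
- cone_58: the second largest roller cone (inner ring, rollers, brass-coloured cage), loose, standing broad end down on the white light panel (top 8 mm above the bench): 53 mm across at the foot, narrowing by 24 degrees per side upwards, 18.5 mm high, 24 mm bore. Origin: centre of its underside; z is its axis, up. With its 58 mm outer ring home over it, the ring's underside is 3.5 mm above this origin.
- cone_68: the largest roller cone (inner ring, rollers, brass-coloured cage), loose, standing broad end down on the white light panel (top 8 mm above the bench): 63 mm across at the foot, narrowing by 24 degrees per side upwards, 21 mm high, 31 mm bore. Origin: centre of its underside; z is its axis, up. With its 68 mm outer ring home over it, the ring's underside is 4 mm above this origin.
- ball_bearing: a loose shielded ball bearing (steel rims, black shield between them), 32 mm across, 10 mm high, lying flat on the light panel among the cones; not part of the job. Origin: centre of its underside.
- spacer: a loose brass-coloured spacer ring, 40 mm outside, 26 mm hole, 14 mm high, lying on the bench among the outer rings; not part of the job. Origin: centre of its underside.
Mind the look-alikes: they are no part of the job. Leave any green, purple or turquoise look-alike of the part that bears cup_35_mid alone.

How it is judged:
By the outcome, as a careful person would: the job done as asked, in the order asked, and still so for the second after the job is handed in, with the robot touching nothing.
It also fails if it takes over 109 s, if anything falls off the work surface, if the arm or the gripper's body presses on something with over 40 N, if the wrist force passes 120 N, or if a joint passes its speed limit or range.

## Robot

A 6-joint arm with a two-finger parallel gripper is mounted at the origin on the work surface. World frame = base frame: x ahead of the robot, y to its left, z up, the work surface at z = 0. Lengths are in m, angles in rad, forces in N, time in s.
With the tool pointing down it reaches from about 0.3 to 0.875 m from the base axis. Payload 6.4 kg.
Tool frame: the origin (TCP) lies midway between the tips of the shut fingers; the grasp point (between the pads) lies 19 mm behind it; z points along the fingers, y is the line along which they close (so a half turn about z gives the same grasp; the last joint's range is limited). The gripper opens to 85 mm and grips with 20 to 120 N. Pads are 22 mm wide; open, the fingers measure 114 mm over their backs; the gripper's body (76 mm by 85 mm) begins 54 mm behind the grasp point. The pads swing forward as they close: fully open they stand 13 mm farther back than shut.
Start: joints at [-1.475, 0.181, 1.607, -0, 1.354, -0.206], TCP at [0.171, -0.549, 0.231] pointing down, gripper open.
Joint ranges: [-2.99, 2.99], [-0.89, 2.07], [0.3, 2.58], [-1.14, 4.28], [0, 2.63], [-3.12, 3.12]. Speed limits (rad/s): [2.57, 2.57, 3.01, 3.14, 3.14, 3.14].

## Interface

Orientations are given as a unit quaternion [w, x, y, z].
In Python, from bench import status, camera, ctrl gives the robot as it stands. The module is installed in compiled form; this text tells all that it offers.
- The arm moves only by the shell command python3 -m handwheel 'ROWS'. ROWS is JSON, a list that holds one entry, the list of rows, each a list of 7 numbers: the opening, from -1 (shut) to 1 (fully open), then the shift along the tool's x, y, z in cm, then the turn, a rotation vector about the tool's x, y, z in degrees. A call has 1 to 10 rows; each row is the pose to reach, as a shift and turn from the pose commanded when the call began, along the tool's axes at that moment; what a row does not reach only later rows make up. A row lasts 1/8 s, in which the tool goes at most 62.5 mm and 10.7 degrees, less where a joint would pass 70% of its speed; a pose out of reach is approached as far as the arm can. A call with a gripper value outside its range is refused whole. The fingers move at their own pace and stop on an object; the grip force is fixed at half the most. Time passes only in rows, so rows that repeat a pose let the fingers close. It gives the time, the measured TCP pose, the force, the opening and the grip force at its end, in the units of the state.
- status.get_obs(): the state, without advancing time (a new reading comes with each control period).
- camera(name): name is "side" or "top"; returns a dict with "frame" (420x560x3 uint8, blue, green, red), "depth" (420x560 float32, m along the optical axis (not along the pixel's ray), 0 where there is no reading), "fx", "fy", "cx", "cy" (pixels), "extrinsics" (4x4, takes a point from camera to world coordinates). Camera axes: x right, y down, z forward; pixel columns grow to the right and rows downward; lengths in m; the calibration is good to about 2 mm. A picture is of the moment at which its call begins.
- ctrl.hand_in(): hands the job in; it is judged then, once.
The state is a dict: "time_s": time; "q": joint angles; "dq": joint speeds; "joint_efforts": joint torques, N m; "eef_pos": TCP position; "eef_rot": TCP orientation; "wrist_force": force on the tool from outside, world axes, zero at the start; "torque": the same for the moment, N m; "opening": opening from 0.0 (shut) to 1.0 (fully open); "grasp_force": force on a finger pad.
Only numpy, scipy, OpenCV 4.12 (cv2) and the standard library are available. Lean on these libraries where they do the work, as an engineer would, in place of code of your own. Each camera call takes 0.05 s, during which the arm holds its last target. There are 200 camera calls.

## Working session

There is one attempt and no reset: what is moved stays moved. The work goes in short steps, Python scripts to look and compute and a shell command to move; the robot and the scene stay as the last step left them, time stands still between calls to the robot, and variables do not carry over. Pictures are saved under pics/ and viewed, at most 14 in all, crops included, and the job is handed in when it is done.

```bash
mkdir -p pics; python3 - <<'E'
from bench import status,camera
import cv2,numpy as np
o=status.get_obs();print({k:np.round(v,3) for k,v in o.items()})
for n in("top","side"):
    c=camera(n);cv2.imwrite(f"pics/{n}0.png",c["frame"]);np.savez(f"/tmp/{n}0.npz",**c);print(n,c["fx"],c["cx"],c["cy"],np.round(c["extrinsics"],3))
E
```

```text
{'time_s': np.float64(0.0), 'q': array([-1.475,  0.182,  1.608,  0.   ,  1.354, -0.206]), 'dq': array([-0.001, -0.   ,  0.001,  0.   ,  0.   , -0.001]), 'joint_efforts': array([-1.0000e-03, -4.4488e+01, -3.5133e+01, -0.0000e+00,  9.0000e-03,
       -0.0000e+00]), 'eef_pos': array([ 0.171, -0.548,  0.23 ]), 'eef_rot': array([-0.001,  0.989,  0.15 ,  0.   ]), 'wrist_force': array([ 0.101,  0.277, -0.522]), 'torque': array([-0.012, -0.014,  0.017]), 'grasp_force': np.float64(0.0), 'opening': np.float64(1.0)}
top 402.84817944659494 288.13030326503815 210.17950623864328 [[-0.003 -0.988  0.152  0.435]
 [-1.     0.003  0.002  0.028]
 [-0.002 -0.152 -0.988  0.901]
 [ 0.     0.     0.     1.   ]]
side 472.1821464863718 280.17258561519907 200.74443999208486 [[-0.987 -0.11   0.118  0.466]
 [-0.161  0.655 -0.738  0.767]
 [ 0.004 -0.747 -0.665  0.703]
 [ 0.     0.     0.     1.   ]]
```

View pics/top0.png

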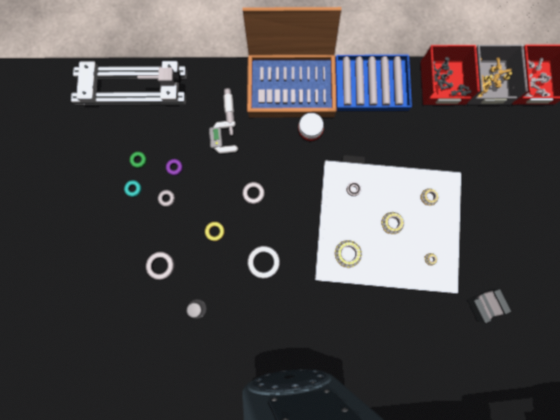

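View pics/side0.png

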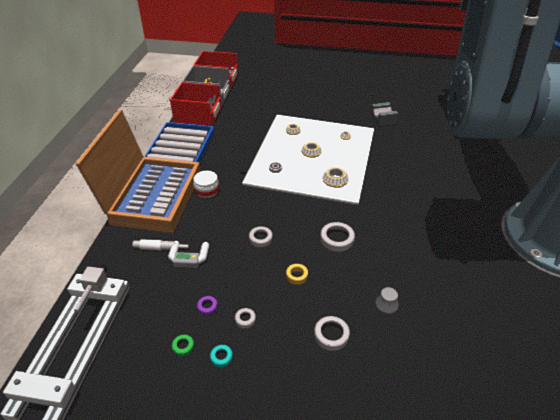

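The top view shows steel rings at (166,198), (253,192), (160,265) and (263,262). The cones are at (348,253), (393,222), (430,197) and (431,259), and the ball bearing is at (354,189). The coloured look-alikes and the yellow spacer at (214,231) are to be left alone. The side view shows the same layout.

```bash
cat > h.py <<'E'
import numpy as np,cv2
def ray(c,u,v,z):
    E=c["extrinsics"];d=E[:3,:3]@np.array([(u-c["cx"])/c["fx"],(v-c["cy"])/c["fy"],1]);o=E[:3,3]
    return o+d*(z-o[2])/d[2]
def px(c,p):
    E=c["extrinsics"];q=E[:3,:3].T@(np.array(p)-E[:3,3]);return c["fx"]*q[0]/q[2]+c["cx"],c["fy"]*q[1]/q[2]+c["cy"]
def blobs(m,lo=40,hi=4000):
    # outer contours: list of centre (u,v), area
    cs,_=cv2.findContours(m.astype(np.uint8),cv2.RETR_EXTERNAL,cv2.CHAIN_APPROX_NONE);r=[]
    for k in cs:
        k=cv2.convexHull(k);M=cv2.moments(k)
        if lo<M["m00"]<hi: r.append((M["m10"]/M["m00"],M["m01"]/M["m00"],M["m00"]))
    return r
E
python3 - <<'E'
import numpy as np,cv2;from h import *
for n in("top","side"):
    c=dict(np.load(f"/tmp/{n}0.npz"));f=c["frame"];h=cv2.cvtColor(f,cv2.COLOR_BGR2HSV)
    print(n,"steel")
    for u,v,a in blobs((h[...,2]>110)&(h[...,1]<70)):
        p=ray(c,u,v,.008)
        if .2<p[0]<.7 and -.42<p[1]<.5: print(np.round([u,v,a],1),np.round(p,4),'eqdia mm %.1f'%(2e3*np.sqrt(a/np.pi)*c["depth"][int(v),int(u)]/c["fx"]))
    print(n,"not-white on panel")
    w=(h[...,2]>150)&(h[...,1]<40)
    cs,_=cv2.findContours(w.astype(np.uint8),cv2.RETR_EXTERNAL,cv2.CHAIN_APPROX_NONE)
    k=max((k for k in cs if cv2.pointPolygonTest(k,(360,220) if n=="top" else (310,135),True)>-60),key=cv2.contourArea)
    P=np.zeros(w.shape,np.uint8);cv2.fillPoly(P,[cv2.convexHull(k)],1);P=cv2.erode(P,np.ones((7,7)))
    for u,v,a in blobs((P>0)&((h[...,1]>40)|(h[...,2]<150))):
        print(np.round([u,v,a],1),np.round(ray(c,u,v,.008),4),np.round(ray(c,u,v,.016),4),'d %.1f'%(2e3*np.sqrt(a/np.pi)*c["depth"][int(v),int(u)]/c["fx"]))
E
```

```text
top steel
[193.6 309.6 144.5] [0.3554 0.2341 0.008 ] eqdia mm 28.7
[488.5 305.8 454. ] [ 0.3616 -0.4035  0.008 ] eqdia mm 51.6
[159.1 265.2 558. ] [0.4509 0.3131 0.008 ] eqdia mm 59.0
[263.3 261.7 780.5] [0.4578 0.0842 0.008 ] eqdia mm 70.3
[165.6 197.6 185. ] [0.6018 0.3053 0.008 ] eqdia mm 35.0
[253.  192.4 338.5] [0.6131 0.1084 0.008 ] eqdia mm 47.4
top not-white on panel
[430.5 258.7  92. ] [ 0.4633 -0.2839  0.008 ] [ 0.463  -0.2811  0.016 ] d 23.5
[347.6 253.4 517.5] [ 0.4753 -0.1017  0.008 ] [ 0.475  -0.1006  0.016 ] d 56.7
[391.8 222.6 338.5] [ 0.5433 -0.2022  0.008 ] [ 0.5424 -0.2001  0.016 ] d 46.3
[428.9 196.3 193.5] [ 0.6028 -0.2881  0.008 ] [ 0.6013 -0.2853  0.016 ] d 35.4
[353.6 188.   87. ] [ 0.6224 -0.1191  0.008 ] [ 0.6207 -0.1177  0.016 ] d 23.8
side steel
[331.7 330.9 814.5] [0.4502 0.3078 0.008 ] eqdia mm 55.3
[244.8 316.4 272. ] [0.6014 0.3036 0.008 ] eqdia mm 32.7
[389.  293.6 165.5] [0.3539 0.2131 0.008 ] eqdia mm 25.5
[260.2 234.6 303.5] [0.6131 0.1049 0.008 ] eqdia mm 40.8
[337.5 233.9 633.5] [0.457  0.0771 0.008 ] eqdia mm 59.1
side not-white on panel
[335.1 177.2 388.5] [ 0.4758 -0.108   0.008 ] [ 0.4757 -0.098   0.016 ] d 50.8
[275.  167.5  88. ] [ 0.6212 -0.1212  0.008 ] [ 0.6194 -0.111   0.016 ] d 25.1
[311.1 149.6 227. ] [ 0.5439 -0.209   0.008 ] [ 0.543  -0.1978  0.016 ] d 41.9
[292.7 129.  118.5] [ 0.6029 -0.2947  0.008 ] [ 0.6014 -0.2825  0.016 ] d 32.1
```

```bash
cat > to.py <<'E'
import sys,numpy as np
from bench import status
from scipy.spatial.transform import Rotation as R
o=status.get_obs();q=o["eef_rot"];r=R.from_quat([q[1],q[2],q[3],q[0]])
x,y,z,yaw=map(float,sys.argv[1:5])
print("t %.2f"%o["time_s"],"pos",np.round(o["eef_pos"],4),"F",np.round(o["wrist_force"],1),"open %.3f grip %.1f"%(o["opening"],o["grasp_force"]))
g=R.from_euler('z',yaw,degrees=True)*R.from_quat([1,0,0,0])
print("shift cm",np.round(100*r.inv().apply(np.array([x,y,z])-o["eef_pos"]),2),"turn",np.round((r.inv()*g).as_rotvec(degrees=True),2))
E
python3 -m handwheel '[[[1,46.2,-51.9,8,0,0,17.3],[1,46.2,-51.9,8,0,0,17.3],[1,46.2,-51.9,8,0,0,17.3],[1,46.2,-51.9,8,0,0,17.3],[1,46.2,-51.9,8,0,0,17.3],[1,46.2,-51.9,8,0,0,17.3],[1,46.2,-51.9,8,0,0,17.3],[1,46.2,-51.9,8,0,0,17.3],[1,46.2,-51.9,8,0,0,17.3],[1,46.2,-51.9,8,0,0,17.3]]]'; python3 to.py .458 .0835 .06 0
```

```text
time_s: 1.35
eef_pos: [0.4277, 0.0186, 0.1597]
eef_rot: [0.0, 1.0, -0.0, 0.0]
wrist_force: [0.7, -1.0, -0.7]
opening: 0.999
grasp_force: 0.0
t 1.35 pos [0.4277 0.0186 0.1597] F [ 0.7 -1.  -0.7] open 0.999 grip 0.0
shift cm [ 3.02 -6.5   9.97] turn [ 0.02 -0.04 -0.  ]
```

```bash
python3 -m handwheel '[[[1,3.0,-6.5,10,0,0,0],[1,3.0,-6.5,10,0,0,0],[1,3.0,-6.5,10,0,0,0],[1,3.0,-6.5,10,0,0,0]]]'; python3 to.py .458 .0835 .01 0; python3 - <<'E'
from bench import camera
import cv2,numpy as np
a=camera("top")["frame"][200:320,200:340];b=camera("side")["frame"][160:280,260:400]
cv2.imwrite("pics/a1.png",np.hstack([cv2.resize(i,None,fx=2.8,fy=2.8,interpolation=2) for i in(a,b)]))
E
```

```text
time_s: 1.85
eef_pos: [0.4574, 0.0813, 0.0603]
eef_rot: [0.0, 1.0, 0.0, 0.0]
wrist_force: [1.0, -0.3, 0.4]
opening: 1.004
grasp_force: 0.0
t 1.85 pos [0.4574 0.0813 0.0603] F [ 1.  -0.3  0.4] open 1.004 grip 0.0
shift cm [ 0.06 -0.23  5.03] turn [ 0.02 -0.    0.03]
```

View pics/a1.png

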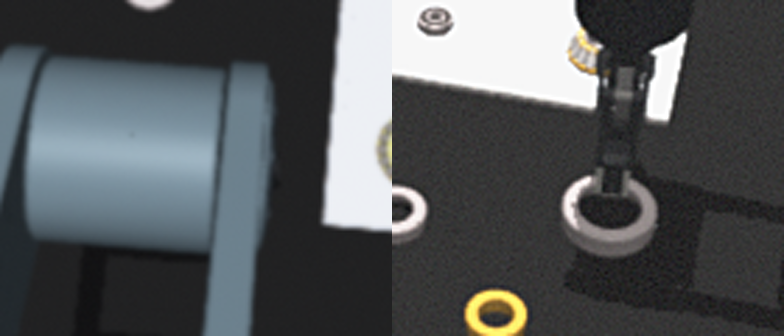

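```bash
python3 -m handwheel '[[[1,0,-0.1,3,0,0,0],[1,0,-0.1,6.4,0,0,0],[1,0,-0.1,6.4,0,0,0],[1,0,-0.1,6.4,0,0,0]]]'; python3 -m handwheel '[[[-1,0,0,0,0,0,0],[-1,0,0,0,0,0,0],[-1,0,0,0,0,0,0],[-1,0,0,0,0,0,0],[-1,0,0,0,0,0,0],[-1,0,0,0,0,0,0]]]';  python3 - <<'E'
from bench import camera
import cv2,numpy as np
b=camera("side")["frame"][160:280,260:400]
cv2.imwrite("pics/a2.png",cv2.resize(b,None,fx=4,fy=4,interpolation=2))
E
```

```text
time_s: 2.45
eef_pos: [0.4589, 0.0818, -0.0021]
eef_rot: [0.0, 1.0, -0.001, 0.002]
wrist_force: [0.9, 0.3, -0.6]
opening: 1.002
grasp_force: 0.0
time_s: 3.2
eef_pos: [0.4591, 0.0822, -0.002]
eef_rot: [0.0, 1.0, 0.0, 0.002]
wrist_force: [-2.7, -1.1, 10.4]
opening: 0.774
grasp_force: 63.7
```

View pics/a2.png

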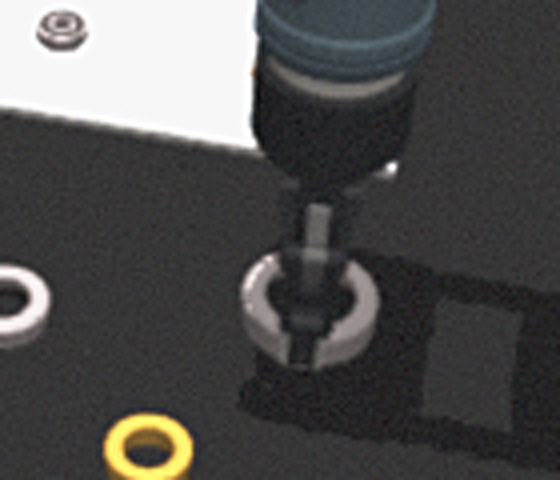

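```bash
python3 -m handwheel '[[[-1,0,0,-3,0,0,0],[-1,0.5,4,-6,0,0,0],[-1,1.6,10,-6,0,0,0],[-1,1.6,16,-6,0,0,0],[-1,1.6,18.3,-6,0,0,0],[-1,1.6,18.3,-6,0,0,0],[-1,1.6,18.3,-6,0,0,0],[-1,1.6,18.3,-6,0,0,0]]]'; python3 to.py .475 -.101 .012 0;  python3 - <<'E'
from bench import camera
import cv2,numpy as np
b=camera("side")["frame"][90:210,260:400]
cv2.imwrite("pics/a3.png",cv2.resize(b,None,fx=5,fy=5,interpolation=2))
E
```

```text
time_s: 4.25
eef_pos: [0.4731, -0.0993, 0.0559]
eef_rot: [-0.0, 1.0, 0.001, -0.0]
wrist_force: [-0.1, 0.2, -3.4]
opening: 0.77
grasp_force: 68.4
t 4.25 pos [ 0.4731 -0.0993  0.0559] F [-0.1  0.2 -3.4] open 0.770 grip 68.4
shift cm [0.19 0.17 4.39] turn [-0.01  0.01  0.08]
```

View pics/a3.png

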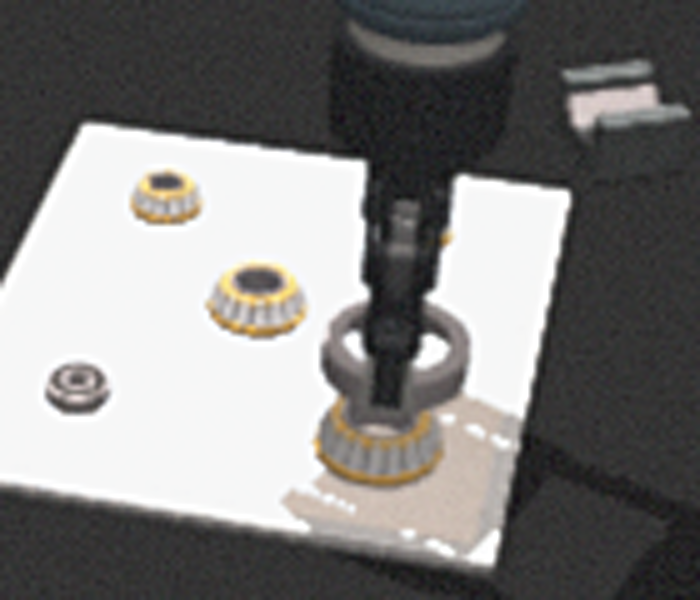

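The cup hangs level above its cone at (397,360) in the crop; the cone is at about (379,440). The cup looks slightly right of the cone, which means it sits low in x.

```bash
python3 - <<'E'
import numpy as np;from h import *
c=dict(np.load("/tmp/side0.npz"))
for w in(.063,.067):print(ray(c,260+396/5,90+362/5,w))
# cone foot outline cols 316..444, foot front bottom row
print(ray(c,260+380/5,90+440/5,.012))
E
```

```text
[ 0.46992216 -0.09337352  0.063     ]
[ 0.4698985  -0.08799581  0.067     ]
[ 0.47342918 -0.10039011  0.012     ]
```

```bash
python3 -m handwheel '[[[-1,0.4,0,1,0,0,0],[-1,0.4,0,3.2,0,0,0],[-1,0.4,0,3.2,0,0,0],[-1,0.4,0,3.2,0,0,0]]]'; python3 to.py .475 -.101 .012 0;  python3 - <<'E'
from bench import camera
import cv2,numpy as np
b=camera("side")["frame"][110:210,280:390]
a=camera("top")["frame"][200:300,290:400]
cv2.imwrite("pics/a4.png",cv2.resize(np.hstack([b,a]),None,fx=3.5,fy=3.5,interpolation=2))
E
```

```text
time_s: 4.8
eef_pos: [0.4774, -0.1003, 0.0238]
eef_rot: [-0.0, 1.0, 0.0, -0.0]
wrist_force: [-0.5, 0.1, -2.1]
opening: 0.767
grasp_force: 68.4
t 4.80 pos [ 0.4774 -0.1003  0.0238] F [-0.5  0.1 -2.1] open 0.767 grip 68.4
shift cm [-0.24  0.07  1.18] turn [-0.01  0.01  0.01]
```

View pics/a4.png

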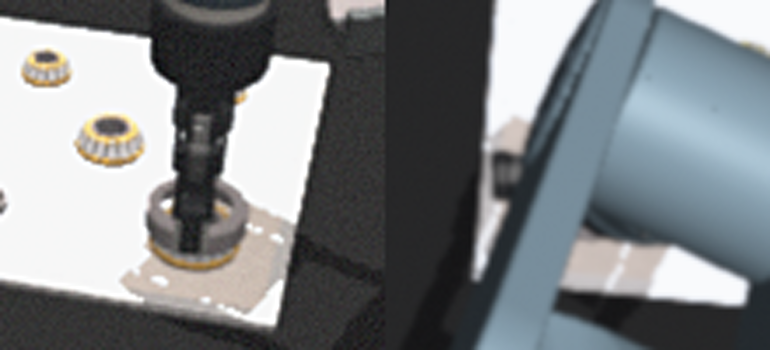

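```bash
python3 -m handwheel '[[[-1,0,0,0.4,0,0,0],[-1,0,0,0.9,0,0,0],[-1,0,0,0.9,0,0,0],[-1,0,0,0.9,0,0,0]]]'
```

```text
time_s: 5.4
eef_pos: [0.4772, -0.1005, 0.0148]
eef_rot: [-0.0, 1.0, -0.0, -0.0]
wrist_force: [0.1, 0.0, -0.9]
opening: 0.767
grasp_force: 68.5
```

```bash
python3 -m handwheel '[[[-1,0,0,0.2,0,0,0],[-1,0,0,0.3,0,0,0],[-1,0,0,0.3,0,0,0],[-1,0,0,0.3,0,0,0]]]'
```

```text
time_s: 5.9
eef_pos: [0.4773, -0.1005, 0.0118]
eef_rot: [0.0, 1.0, -0.0, 0.0]
wrist_force: [0.2, -0.6, -1.7]
opening: 0.771
grasp_force: 68.5
```

```bash
python3 -m handwheel '[[[0.8,0,0,0,0,0,0],[0.8,0,0,0,0,0,0],[0.8,0,0,0,0,0,0],[0.8,0,0,0,0,0,0],[0.8,0,0,-4,0,0,0],[0.8,0,0,-7,0,0,0],[0.8,0,-5,-7,0,0,0]]]';python3 to.py .613 .108 .05 0
```

```text
time_s: 6.78
eef_pos: [0.4804, -0.0531, 0.085]
eef_rot: [0.002, 1.0, -0.002, 0.004]
wrist_force: [0.1, 0.4, 0.2]
opening: 0.899
grasp_force: 0.0
t 6.78 pos [ 0.4804 -0.0531  0.085 ] F [0.1 0.4 0.2] open 0.899 grip 0.0
shift cm [ 13.16 -16.18   3.55] turn [ 0.18 -0.4  -0.27]
```

```bash
python3 -m handwheel '[[[0.5,6,-6,0,0,0,0],[0.5,13.7,-15.9,2.5,0,0,0],[0.5,13.7,-15.9,2.5,0,0,0],[0.5,13.7,-15.9,2.5,0,0,0],[0.5,13.7,-15.9,2.5,0,0,0],[0.5,13.7,-15.9,2.5,0,0,0],[0.5,13.7,-15.9,2.5,0,0,0]]]';python3 to.py .6155 .108 -.002 0;python3 - <<'E'
from bench import camera
import cv2,numpy as np
c=camera("side");b=c["frame"][150:270,200:360]
cv2.imwrite("pics/a5.png",cv2.resize(b,None,fx=5,fy=5,interpolation=2))
c=camera("top");np.savez("/tmp/top1.npz",**c);cv2.imwrite("/tmp/t.png",c["frame"])
from h import *
d=c["depth"]
for n,x,y in(("68",.4765,-.1005),("58",.543,-.2006)):
    u,v=px(c,[x,y,.03]);u=int(u);v=int(v)
    vv,uu=np.mgrid[v-22:v+23,u-22:u+23];D=d[vv,uu]
    P=np.stack([(uu-c["cx"])/c["fx"]*D,(vv-c["cy"])/c["fy"]*D,D],-1)@c["extrinsics"][:3,:3].T+c["extrinsics"][:3,3]
    print(n);print(np.round(P[22,::3,2]*1e3,0));print(np.round(P[::3,22,2]*1e3,0))
E
```

```text
time_s: 7.65
eef_pos: [0.6138, 0.1074, 0.0571]
eef_rot: [0.0, 1.0, -0.001, -0.0]
wrist_force: [0.1, -0.2, 1.1]
opening: 0.747
grasp_force: 0.0
t 7.65 pos [0.6138 0.1074 0.0571] F [ 0.1 -0.2  1.1] open 0.747 grip 0.0
shift cm [ 0.17 -0.06  5.91] turn [ 0.01  0.01 -0.08]
68
[ 8.  5.  9. 28. 31. 30.  6.  8.  9.  8. 28. 30. 28.  8.  9.]
[ 5.  9.  9. 29. 29. 28.  9.  7.  7.  5.  8. 26. 27.  7.  6.]
58
[ 7.  7.  3.  7. 17. 23. 10.  7.  8. 15. 22. 17.  7.  9.  6.]
[ 9.  6. 10.  7.  7. 26. 18.  7.  8.  6. 28. 18.  7.  6.  7.]
```

View pics/a5.png

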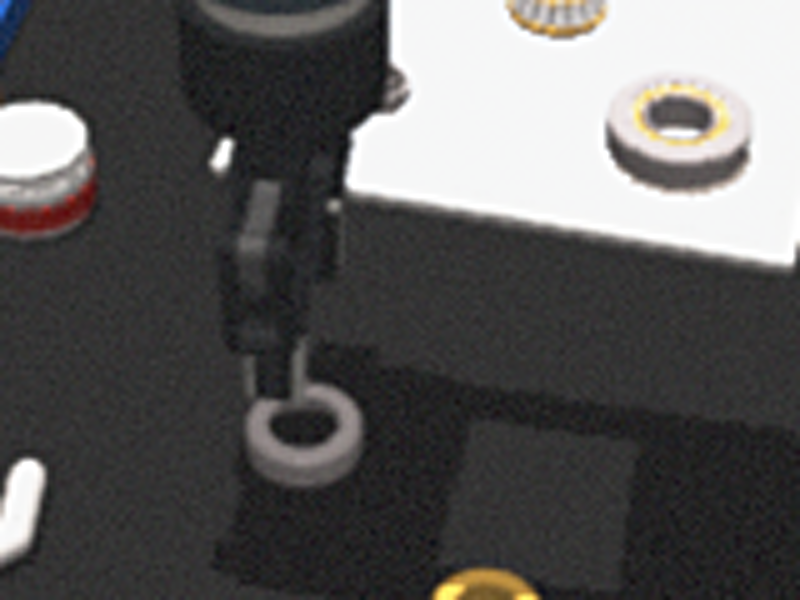

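The 68 mm cup is home and level: depth gives its rim at about 30 mm, as designed. The 47 mm ring is at crop (304,435) and the near fingertip is at about (275,385).

```bash
python3 - <<'E'
import numpy as np;from h import *
c=dict(np.load("/tmp/side0.npz"))
print(ray(c,200+274/5,150+385/5,.066),ray(c,200+304/5,150+435/5,.008), [np.array(px(c,[.6138,.1074+.035,z]))*5-[1000,750] for z in(.06,.07)])
E
```

```text
[0.6148482  0.14216643 0.066     ] [0.61054517 0.11155299 0.008     ] [array([277.06000821, 396.8575253 ]), array([276.24047492, 378.28296233])]
```

```bash
python3 -m handwheel '[[[0.5,-0.2,0,3,0,0,0],[0.5,-0.2,0,5.3,0,0,0],[0.5,-0.2,0,5.3,0,0,0],[0.5,-0.2,0,5.3,0,0,0]]]';python3 -m handwheel '[[[-1,0,0,0,0,0,0],[-1,0,0,0,0,0,0],[-1,0,0,0,0,0,0],[-1,0,0,0,0,0,0],[-1,0,0,0,0,0,0],[-1,0,0,0,0,0,0]]]'; python3 to.py .603 -.286 .07 0
```

```text
time_s: 8.25
eef_pos: [0.6129, 0.1081, 0.0048]
eef_rot: [0.0, 1.0, -0.0, 0.001]
wrist_force: [-0.3, 0.9, 0.7]
opening: 0.757
grasp_force: 0.0
time_s: 9.0
eef_pos: [0.6138, 0.1084, 0.0059]
eef_rot: [0.0, 1.0, -0.0, 0.002]
wrist_force: [-0.7, -0.6, 5.5]
opening: 0.511
grasp_force: 60.2
t 9.00 pos [0.6138 0.1084 0.0059] F [-0.7 -0.6  5.5] open 0.511 grip 60.2
shift cm [-1.06 39.44 -6.41] turn [ 0.01 -0.19 -0.  ]
```

```bash
python3 -m handwheel '[[[-1,0,0,-4,0,0,0],[-1,0,3,-6,0,0,0],[-1,-1,39.4,-6,0,0,0],[-1,-1,39.4,-6,0,0,0],[-1,-1,39.4,-6,0,0,0],[-1,-1,39.4,-6,0,0,0],[-1,-1,39.4,-6,0,0,0],[-1,-1,39.4,-6,0,0,0],[-1,-1,39.4,-6,0,0,0],[-1,-1,39.4,-6,0,0,0]]]'; python3 -m handwheel '[[[-1,0,0,0,0,0,0],[-1,0,0,0,0,0,0]]]'; python3 to.py .603 -.286 .03 0
```

```text
time_s: 10.25
eef_pos: [0.6021, -0.2853, 0.0641]
eef_rot: [-0.0, 1.0, -0.0, 0.0]
wrist_force: [-0.8, -0.2, -0.3]
opening: 0.51
grasp_force: 61.3
time_s: 10.5
eef_pos: [0.6025, -0.2841, 0.0639]
eef_rot: [-0.0, 1.0, 0.001, -0.0]
wrist_force: [0.1, -0.2, -0.2]
opening: 0.507
grasp_force: 61.3
t 10.50 pos [ 0.6025 -0.2841  0.0639] F [ 0.1 -0.2 -0.2] open 0.507 grip 61.3
shift cm [0.05 0.19 3.39] turn [-0.01  0.01  0.1 ]
```

```bash
python3 -m handwheel '[[[-1,0.1,0.1,2,0,0,0],[-1,0.1,0.1,3.5,0,0,0],[-1,0.1,0.1,3.5,0,0,0],[-1,0.1,0.1,3.5,0,0,0]]]'; python3 - <<'E'
from bench import camera
import cv2,numpy as np
b=camera("side")["frame"][80:160,250:360]
cv2.imwrite("pics/a6.png",cv2.resize(b,None,fx=7,fy=7,interpolation=2))
E
```

```text
time_s: 11.0
eef_pos: [0.6031, -0.2865, 0.0284]
eef_rot: [-0.0, 1.0, -0.0, -0.0]
wrist_force: [-0.2, 0.3, -1.0]
opening: 0.51
grasp_force: 61.3
```

View pics/a6.png

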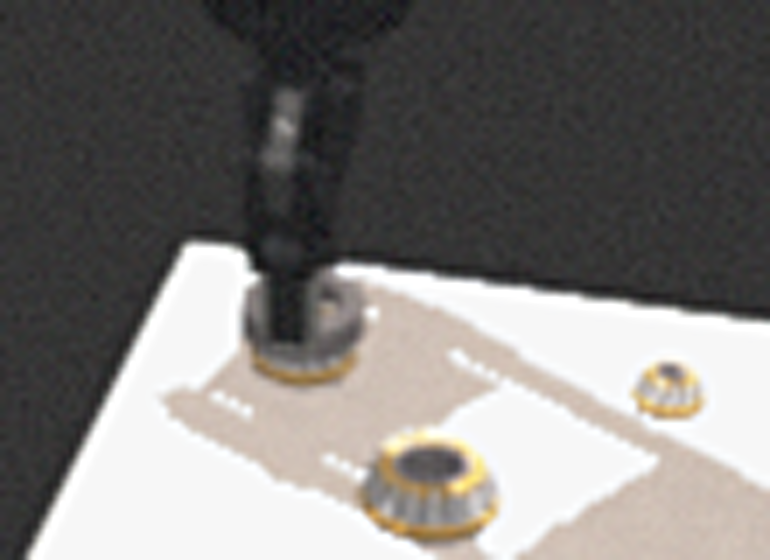

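The cup (columns 244–366) is centred over the cone foot (columns 251–357).

```bash
python3 -m handwheel '[[[-1,0,0,0.4,0,0,0],[-1,0,0,0.8,0,0,0],[-1,0,0,1.0,0,0,0],[-1,0,0,1.0,0,0,0],[-1,0,0,1.0,0,0,0]]]'
```

```text
time_s: 11.68
eef_pos: [0.6033, -0.2865, 0.0189]
eef_rot: [-0.0, 1.0, -0.0, 0.0]
wrist_force: [0.7, 1.0, -0.6]
opening: 0.508
grasp_force: 61.3
```

```bash
python3 -m handwheel '[[[0.3,0,0,0,0,0,0],[0.3,0,0,0,0,0,0],[0.3,0,0,0,0,0,0],[0.3,0,0,-4,0,0,0],[0.3,0,0,-7,0,0,0],[0.7,-5,-20,-7,0,0,0],[0.7,-10,-40,-7,0,0,0],[0.7,-15.2,-59.8,-4.5,0,0,0],[0.7,-15.2,-59.8,-4.5,0,0,0],[0.7,-15.2,-59.8,-4.5,0,0,0]]]';python3 to.py .4525 .312 .06 0
```

```text
time_s: 12.92
eef_pos: [0.5261, 0.0179, 0.0796]
eef_rot: [0.0, 1.0, -0.0, 0.0]
wrist_force: [1.2, -0.0, 0.4]
opening: 0.848
grasp_force: 0.0
t 12.93 pos [0.5261 0.0179 0.0796] F [ 1.2 -0.   0.4] open 0.848 grip 0.0
shift cm [ -7.38 -29.4    1.95] turn [ 0.   -0.05 -0.03]
```

```bash
python3 -m handwheel '[[[0.7,-7.5,-29.1,1.9,0,0,0],[0.7,-7.5,-29.1,1.9,0,0,0],[0.7,-7.5,-29.1,1.9,0,0,0],[0.7,-7.5,-29.1,1.9,0,0,0],[0.7,-7.5,-29.1,1.9,0,0,0],[0.7,-7.5,-29.1,1.9,0,0,0],[0.7,-7.5,-29.1,1.9,0,0,0],[0.7,-7.5,-29.1,1.9,0,0,0],[0.7,-7.5,-29.1,1.9,0,0,0],[0.7,-7.5,-29.1,1.9,0,0,0]]]';python3 to.py .4525 .312 .002 0;python3 - <<'E'
from bench import camera
import cv2,numpy as np
from h import *
b=camera("side")["frame"][260:380,250:410]
c=camera("top")
cv2.imwrite("pics/a7.png",cv2.resize(np.hstack([b,c["frame"][170:290,330:460]]),None,fx=2.7,fy=2.7,interpolation=2))
d=c["depth"]
for n,x,y in(("47",.603,-.2865),):
    u,v=px(c,[x,y,.03]);u=int(u);v=int(v)
    vv,uu=np.mgrid[v-14:v+15,u-14:u+15];D=d[vv,uu]
    P=np.stack([(uu-c["cx"])/c["fx"]*D,(vv-c["cy"])/c["fy"]*D,D],-1)@c["extrinsics"][:3,:3].T+c["extrinsics"][:3,3]
    print(n);print(np.round(P[14,::2,2]*1e3,0));print(np.round(P[::2,14,2]*1e3,0))
E
```

```text
time_s: 14.18
eef_pos: [0.4521, 0.3065, 0.0604]
eef_rot: [-0.0, 1.0, -0.001, 0.0]
wrist_force: [0.3, -0.0, 0.6]
opening: 0.849
grasp_force: 0.0
t 14.18 pos [0.4521 0.3065 0.0604] F [ 0.3 -0.   0.6] open 0.849 grip 0.0
shift cm [ 0.04 -0.55  5.84] turn [-0.   -0.01 -0.09]
47
[ 7. 16. 25. 25. 21. 10.  3. 10. 14. 24. 20. 22.  7.  6. 10.]
[ 9.  8.  6. 24. 25. 21. 23. 10.  8.  4. 24. 24. 23. 22.  5.]
```

View pics/a7.png

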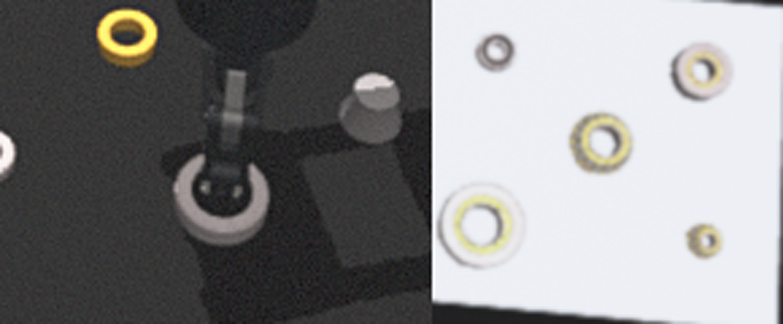

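The 47 mm cup is home: its rim is at about 25 mm, as designed. The 58 mm ring is at (222,197) with the open fingers over it.

```bash
python3 -m handwheel '[[[0.7,0,-0.4,3,0,0,0],[0.7,0,-0.4,5.8,0,0,0],[0.7,0,-0.4,5.8,0,0,0],[0.7,0,-0.4,5.8,0,0,0]]]';python3 -m handwheel '[[[-1,0,0,0,0,0,0],[-1,0,0,0,0,0,0],[-1,0,0,0,0,0,0],[-1,0,0,0,0,0,0],[-1,0,0,0,0,0,0],[-1,0,0,0,0,0,0]]]'; python3 to.py .545 -.2005 .07 0
```

```text
time_s: 14.78
eef_pos: [0.4523, 0.3114, 0.0031]
eef_rot: [-0.0, 1.0, -0.0, 0.0]
wrist_force: [-0.5, 0.2, -0.2]
opening: 0.846
grasp_force: 0.0
time_s: 15.52
eef_pos: [0.4531, 0.3118, 0.004]
eef_rot: [-0.001, 1.0, -0.0, 0.001]
wrist_force: [0.5, -1.3, 6.3]
opening: 0.641
grasp_force: 63.3
t 15.53 pos [0.4531 0.3118 0.004 ] F [ 0.5 -1.3  6.3] open 0.641 grip 63.3
shift cm [ 9.22 51.22 -6.63] turn [-0.07 -0.17 -0.01]
```

```bash
python3 -m handwheel '[[[-1,0,0,-4,0,0,0],[-1,0,3,-6,0,0,0],[-1,4.5,25,-6,0,0,0],[-1,4.5,25,-6,0,0,0],[-1,4.5,25,-6,0,0,0],[-1,4.5,25,-6,0,0,0],[-1,9.2,51.2,-6,0,0,0],[-1,9.2,51.2,-6,0,0,0],[-1,9.2,51.2,-6,0,0,0],[-1,9.2,51.2,-6,0,0,0]]]'; python3 to.py .5445 -.2005 .06 0
```

```text
time_s: 16.77
eef_pos: [0.5409, -0.187, 0.0628]
eef_rot: [0.0, 1.0, -0.0, 0.0]
wrist_force: [0.2, -0.1, -0.3]
opening: 0.638
grasp_force: 64.4
t 16.77 pos [ 0.5409 -0.187   0.0628] F [ 0.2 -0.1 -0.3] open 0.638 grip 64.4
shift cm [0.36 1.35 0.29] turn [ 0.02 -0.05 -0.02]
```

```bash
python3 -m handwheel '[[[-1,0,0,0,0,0,0],[-1,0,0,0,0,0,0],[-1,0,0,0,0,0,0]]]'; python3 to.py .5445 -.2005 .029 0
```

```text
time_s: 17.15
eef_pos: [0.5403, -0.1832, 0.0621]
eef_rot: [-0.0, 1.0, 0.001, -0.0]
wrist_force: [-1.3, -0.5, -0.8]
opening: 0.645
grasp_force: 64.5
t 17.15 pos [ 0.5403 -0.1832  0.0621] F [-1.3 -0.5 -0.8] open 0.645 grip 64.5
shift cm [0.42 1.73 3.31] turn [-0.04  0.05  0.08]
```

```bash
python3 -m handwheel '[[[-1,0.4,1.7,0,0,0,0],[-1,0.4,1.7,0,0,0,0],[-1,0.4,1.7,2,0,0,0],[-1,0.4,1.7,3.3,0,0,0],[-1,0.4,1.7,3.3,0,0,0],[-1,0.4,1.7,3.3,0,0,0]]]'; python3 - <<'E'
from bench import camera
import cv2,numpy as np
b=camera("side")["frame"][95:185,260:360]
cv2.imwrite("pics/a8.png",cv2.resize(b,None,fx=6.5,fy=6.5,interpolation=2))
E
```

```text
time_s: 17.9
eef_pos: [0.5447, -0.2018, 0.029]
eef_rot: [-0.0, 1.0, -0.0, -0.0]
wrist_force: [-0.2, 0.2, -1.1]
opening: 0.639
grasp_force: 64.4
```

View pics/a8.png

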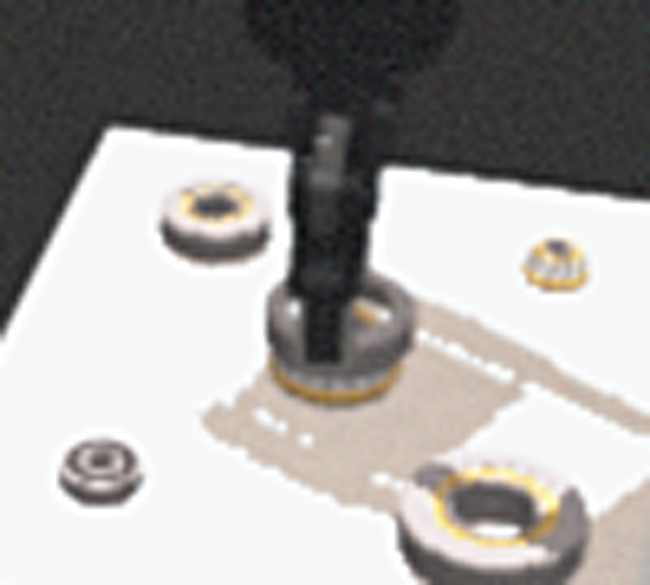

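The cup (columns 266–413) is over the cone foot (271–403), about 0.8 mm off; I'll nudge x while lowering.

```bash
python3 -m handwheel '[[[-1,0.05,-0.05,0.5,0,0,0],[-1,0.05,-0.05,0.9,0,0,0],[-1,0.05,-0.05,1.2,0,0,0],[-1,0.05,-0.05,1.2,0,0,0],[-1,0.05,-0.05,1.2,0,0,0]]]'
```

```text
time_s: 18.58
eef_pos: [0.5452, -0.2014, 0.0173]
eef_rot: [-0.0, 1.0, -0.0, -0.0]
wrist_force: [-0.1, -0.5, -1.3]
opening: 0.64
grasp_force: 64.5
```

```bash
python3 -m handwheel '[[[0.5,0,0,0,0,0,0],[0.5,0,0,0,0,0,0],[0.5,0,0,0,0,0,0],[0.5,0,0,-4,0,0,0],[0.5,0,0,-7,0,0,0],[0.2,5.7,-50.5,-7,0,0,0],[0.2,5.7,-50.5,-7,0,0,0],[0.2,5.7,-50.5,-7,0,0,0],[0.2,5.7,-50.5,-7,0,0,0],[0.2,5.7,-50.5,-7,0,0,0]]]';python3 -m handwheel '[[[0.2,0,0,0,0,0,0],[0.2,0,0,0,0,0,0]]]';python3 to.py .603 .3035 .06 0
```

```text
time_s: 19.82
eef_pos: [0.5805, 0.1111, 0.0876]
eef_rot: [0.0, 1.0, -0.0, 0.0]
wrist_force: [0.2, -0.2, -0.0]
opening: 0.599
grasp_force: 0.0
time_s: 20.08
eef_pos: [0.5802, 0.1092, 0.0872]
eef_rot: [0.0, 1.0, 0.001, -0.0]
wrist_force: [0.1, -0.2, -0.7]
opening: 0.604
grasp_force: 0.0
t 20.07 pos [0.5802 0.1092 0.0872] F [ 0.1 -0.2 -0.7] open 0.604 grip 0.0
shift cm [  2.3  -19.43   2.71] turn [0.02 0.01 0.06]
```

```bash
python3 -m handwheel '[[[0.2,2.3,-19.4,2.7,0,0,0],[0.2,2.3,-19.4,2.7,0,0,0],[0.2,2.3,-19.4,2.7,0,0,0],[0.2,2.3,-19.4,2.7,0,0,0],[0.2,2.3,-19.4,2.7,0,0,0],[0.2,2.3,-19.4,2.7,0,0,0],[0.2,2.3,-19.4,2.7,0,0,0]]]';python3 to.py .603 .3035 .007 0;python3 - <<'E'
from bench import camera
import cv2,numpy as np
from h import *
b=camera("side")["frame"][240:380,150:300]
c=camera("top")
cv2.imwrite("pics/a9.png",cv2.resize(b,None,fx=4,fy=4,interpolation=2))
d=c["depth"]
for n,x,y in(("58",.5445,-.2015),):
    u,v=px(c,[x,y,.03]);u=int(u);v=int(v)
    vv,uu=np.mgrid[v-16:v+17,u-16:u+17];D=d[vv,uu]
    P=np.stack([(uu-c["cx"])/c["fx"]*D,(vv-c["cy"])/c["fy"]*D,D],-1)@c["extrinsics"][:3,:3].T+c["extrinsics"][:3,3]
    print(n);print(np.round(P[16,::2,2]*1e3,0));print(np.round(P[::2,16,2]*1e3,0))
E
```

```text
time_s: 20.95
eef_pos: [0.6039, 0.3013, 0.0607]
eef_rot: [0.0, 1.0, -0.001, 0.0]
wrist_force: [0.3, -0.2, -0.5]
opening: 0.605
grasp_force: 0.0
t 20.95 pos [0.6039 0.3013 0.0607] F [ 0.3 -0.2 -0.5] open 0.605 grip 0.0
shift cm [-0.09 -0.22  5.37] turn [ 0.01 -0.01 -0.14]
58
[ 6. 19. 26. 25. 26. 29.  8.  7. 10.  8. 22. 24. 27. 27. 26.  7.  7.]
[ 8.  9.  6. 26. 27. 24. 26. 13. 10.  6.  5.  8. 25. 27. 27. 27.  8.]
```

View pics/a9.png

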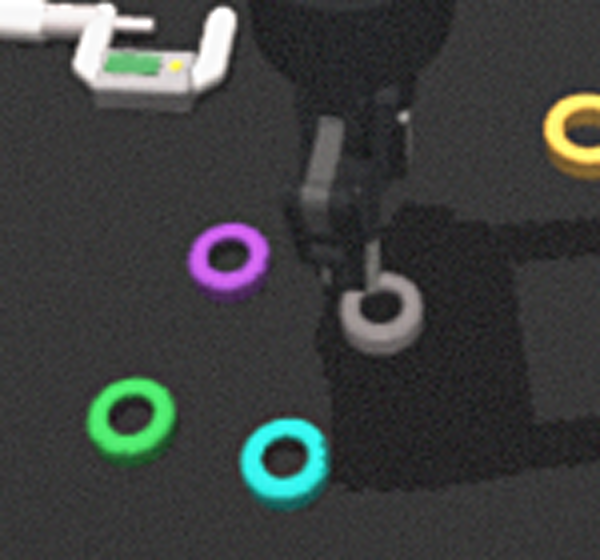

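The 58 mm cup is home. The 35 mm ring is at crop (382,312), clear of the coloured look-alikes, and the near fingertip is at about (350,290).

```bash
python3 - <<'E'
import numpy as np;from h import *
c=dict(np.load("/tmp/side0.npz"))
print(ray(c,150+382/4,240+312/4,.007),[np.array(px(c,[.6039,.3013+s,.066]))*4-[600,960] for s in(-.029,.029)])
E
```

```text
[0.59968811 0.30586076 0.007     ] [array([383.04115305, 163.84670712]), array([352.11806029, 276.17954658])]
```

```bash
python3 -m handwheel '[[[0.2,-0.2,-0.2,3,0,0,0],[0.2,-0.2,-0.2,5.9,0,0,0],[0.2,-0.2,-0.2,5.9,0,0,0],[0.2,-0.2,-0.2,5.9,0,0,0]]]';python3 -m handwheel '[[[-1,0,0,0,0,0,0],[-1,0,0,0,0,0,0],[-1,0,0,0,0,0,0],[-1,0,0,0,0,0,0],[-1,0,0,0,0,0,0],[-1,0,0,0,0,0,0]]]'; python3 to.py .464 -.282 .07 0
```

```text
time_s: 21.55
eef_pos: [0.602, 0.3051, 0.0024]
eef_rot: [-0.0, 1.0, -0.0, 0.0]
wrist_force: [-0.1, 0.5, 0.3]
opening: 0.601
grasp_force: 0.0
time_s: 22.3
eef_pos: [0.6026, 0.3054, 0.0033]
eef_rot: [-0.0, 1.0, -0.0, 0.001]
wrist_force: [-0.3, -1.1, 6.4]
opening: 0.369
grasp_force: 59.3
t 22.30 pos [0.6026 0.3054 0.0033] F [-0.3 -1.1  6.4] open 0.369 grip 59.3
shift cm [-13.84  58.74  -6.75] turn [-0.04 -0.16 -0.  ]
```

```bash
python3 -m handwheel '[[[-1,0,0,-4,0,0,0],[-1,0,3,-6.5,0,0,0],[-1,-13.8,58.7,-6.5,0,0,0],[-1,-13.8,58.7,-6.5,0,0,0],[-1,-13.8,58.7,-6.5,0,0,0],[-1,-13.8,58.7,-6.5,0,0,0],[-1,-13.8,58.7,-6.5,0,0,0],[-1,-13.8,58.7,-6.5,0,0,0],[-1,-13.8,58.7,-6.5,0,0,0],[-1,-13.8,58.7,-6.5,0,0,0]]]'; python3 -m handwheel '[[[-1,0,0,0,0,0,0],[-1,0,0,0,0,0,0]]]';python3 to.py .464 -.282 .06 0
```

```text
time_s: 23.55
eef_pos: [0.4806, -0.2121, 0.067]
eef_rot: [0.0, 1.0, -0.0, 0.001]
wrist_force: [1.3, 0.0, -0.8]
opening: 0.368
grasp_force: 59.7
time_s: 23.8
eef_pos: [0.4809, -0.21, 0.0664]
eef_rot: [-0.0, 1.0, -0.001, 0.0]
wrist_force: [-0.5, 0.1, -0.0]
opening: 0.37
grasp_force: 59.8
t 23.80 pos [ 0.4809 -0.21    0.0664] F [-0.5  0.1 -0. ] open 0.370 grip 59.8
shift cm [-1.68  7.2   0.64] turn [-0.03 -0.   -0.08]
```

```bash
python3 -m handwheel '[[[-1,-1.7,7.2,0,0,0,0],[-1,-1.7,7.2,0,0,0,0],[-1,-1.7,7.2,0,0,0,0],[-1,-1.7,7.2,2.5,0,0,0],[-1,-1.7,7.2,4.1,0,0,0],[-1,-1.7,7.2,4.1,0,0,0],[-1,-1.7,7.2,4.1,0,0,0]]]'; python3 - <<'E'
from bench import camera
import cv2,numpy as np
b=camera("side")["frame"][95:175,290:390]
cv2.imwrite("pics/a10.png",cv2.resize(b,None,fx=7,fy=7,interpolation=2))
E
```

```text
time_s: 24.68
eef_pos: [0.4645, -0.2818, 0.0257]
eef_rot: [0.0, 1.0, 0.0, 0.0]
wrist_force: [0.0, 0.8, -0.9]
opening: 0.371
grasp_force: 59.8
```

View pics/a10.png

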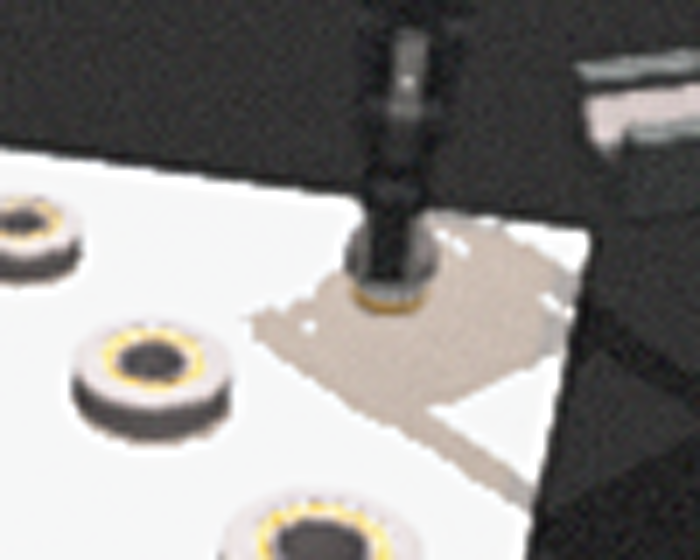

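The cup (columns 346–438) is about 1 mm right of the cone foot (352–425), so x goes up by 0.1 cm.

```bash
python3 -m handwheel '[[[-1,0.1,0.03,0.4,0,0,0],[-1,0.1,0.03,0.8,0,0,0],[-1,0.1,0.03,1.0,0,0,0],[-1,0.1,0.03,1.0,0,0,0],[-1,0.1,0.03,1.0,0,0,0]]]'
```

```text
time_s: 25.35
eef_pos: [0.465, -0.2825, 0.0153]
eef_rot: [0.0, 1.0, -0.0, 0.0]
wrist_force: [0.6, 0.3, -0.1]
opening: 0.373
grasp_force: 59.8
```

```bash
python3 -m handwheel '[[[0,0,0,0,0,0,0],[0,0,0,0,0,0,0],[0,0,0,0,0,0,0],[0,0,0,-4,0,0,0],[0,0,0,-9,0,0,0],[0,-10,-25,-12,0,0,0],[0,-10,-25,-12,0,0,0],[0,-10,-30,-12,0,0,0],[0,-10,-30,-12,0,0,0],[0,-10,-30,-12,0,0,0]]]';python3 -m handwheel '[[[0,0,-10,0,0,0,0],[0,0,-15,0,0,0,0],[0,0,-15,0,0,0,0],[0,0,-15,0,0,0,0]]]';python3 - <<'E'
from bench import camera
import cv2,numpy as np
from h import *
c=camera("top");s=camera("side")["frame"][90:210,240:390]
cv2.imwrite("pics/a11.png",cv2.resize(np.hstack([s,c["frame"][170:290,320:460]]),None,fx=2.7,fy=2.7,interpolation=2))
d=c["depth"]
for n,x,y in(("35",.464,-.282),):
    u,v=px(c,[x,y,.022]);u=int(u);v=int(v)
    vv,uu=np.mgrid[v-11:v+12,u-11:u+12];D=d[vv,uu]
    P=np.stack([(uu-c["cx"])/c["fx"]*D,(vv-c["cy"])/c["fy"]*D,D],-1)@c["extrinsics"][:3,:3].T+c["extrinsics"][:3,3]
    print(n);print(np.round(P[11,:,2]*1e3,0));print(np.round(P[:,11,2]*1e3,0))
E
```

```text
time_s: 26.6
eef_pos: [0.3659, 0.0138, 0.1352]
eef_rot: [0.0, 1.0, -0.001, 0.001]
wrist_force: [0.9, -0.3, -0.5]
opening: 0.5
grasp_force: 0.0
time_s: 27.1
eef_pos: [0.3662, 0.1637, 0.1349]
eef_rot: [-0.0, 1.0, 0.002, 0.0]
wrist_force: [-0.3, -0.6, -0.5]
opening: 0.502
grasp_force: 0.0
35
[ 6. 11.  7. 16. 18. 19. 22. 20. 17. 19.  9.  7.  6. 17. 20. 21. 18. 23.
 23. 21. 10.  8.  9.]
[10.  9.  8.  9. 21. 21. 22. 23. 19. 19.  6.  7. 10.  6. 19. 21. 21. 25.
 18. 22.  8.  8. 10.]
```

View pics/a11.png

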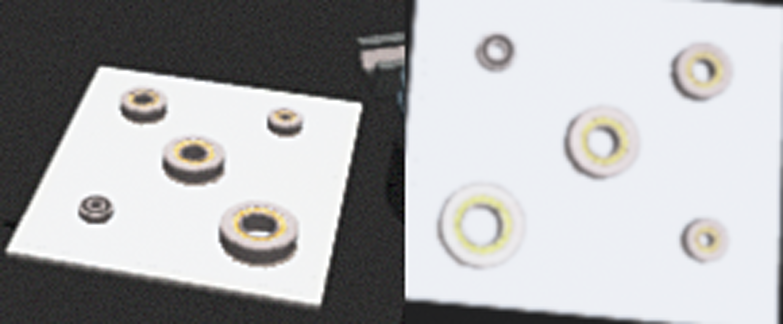

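All four cups sit concentric and level over their cones, at left-panel pixels (143,104), (285,120), (193,158) and (258,230). The ball bearing at (95,208) is untouched.

```bash
python3 -c "
from bench import ctrl;print(ctrl.hand_in())"
```

```text
the job is handed in; nothing more can be done
None
```

All four outer rings are back over their own cones, with depth and camera views showing them home and level to within the camera's noise, and the job was handed in at about 27 s of the 109 s allowed; the cones, ball bearing, spacer and look-alikes were left alone.

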